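Pin the lift handle and raise the steamer tier

TASK

Fasten the loose lifting handle to the steamer's lidded top tier: push the red-gripped pin through the holes in the handle and in the blue lug until the red grip is up against the handle. Then take hold of the black-topped handle alone and lift the tier straight up until its underside is about 8 cm above the pot's rim, keeping it level, and hold it still there for three seconds. Finish still holding it in the air over the pot, and leave the jar, the bowl and the spatula where they are.

Things in the scene. Friction and masses are not known exactly. Their poses are not given: they have to be found in the camera images.
- pot: fixed, heavy stack on the marble counter: round cast aluminium trivet on rubber feet (212 across, 18 high) carrying a round steel pot, outer diameter 176, wall 6, open rim 88 above the counter; two small black loops reach 115 from the axis at pot y = +-. Origin on the counter under the pot's axis, z up.
- pot_rim (a point): centre of the pot's rim, 88 above the counter; z up.
- tier: loose round steel top tier with a clipped-on lid (one piece), about 0.6 kg, balanced. Origin: centre of its underside (80 above the counter at the start), z up. Diameter 158 for the lowest 8 (sits loosely inside the pot's rim), then 180 to 186 up to 64; the lid rises to a flat, 100 across, 72 above the origin, with a blue lug on it. May be carried only by handle and pin.
- tier_bottom (a point): centre of the tier's underside (the tier's origin); axes as the tier.
- tier_hole (a point): centre of the hole in the blue lug, 92 above the tier's underside, 172 above the counter at the start. The lug is an upright plate 30 wide (x), 8 thick (y), 32 tall; the round through hole, diameter 11, runs along y, 20 above the lid's flat. Ridges 4 high at x = +-21.5 locate the handle. z up.
- handle: loose steel fork with a black top, 0.12 kg, standing on the lid's flat astride the lug. Origin: centre of its underside, axes as the tier's. 36 wide in x, 23 in y (two cheeks 6 thick, 11 apart, outer faces at y = +-11.5), 62 tall. Each cheek has a hole of diameter 11 along y, 20 above the underside, in line with the lug's. Without the pin it lifts off alone.
- handle_hole (a point): the point midway between the cheeks on the axis of their holes, 20 above the handle's underside; y along the holes.
- handle_grip (a point): where to hold the handle: its centre, 49 above its underside (13 below its top). Flat faces 36 apart in x, flush with the cheeks all the way down; 23 in y. Holding it across x leaves the pin, which runs along y, free.
- pin_grip (a point): centre of the pin's red grip, a square block 40 long (along its x) and 20 x 20 across; it lies on the counter, centre 10 high. A steel shaft of diameter 8 comes out of the middle of its +x end face and reaches 66 from this point, the last 6 tapered to diameter 4. x points along the shaft to the tip. It weighs 35 g.
- pin_seat (a point): point on the pin's axis 31.5 along x from the grip's centre (11.5 past the grip's end face); it lies at the middle of the holes when the grip is up against the handle. It can be put in from either side.
- jar_mid (a point): bystander: glass jar with brass twist cap, diameter 68, height 100; point half-way up. It and the pin may have swapped places.
- bowl_mid (a point): bystander: white enamel bowl, diameter 120, height 52; point half-way up its axis.
- spatula_mid (a point): bystander: bamboo spatula, 280 long, lying on the counter; point near its middle, x along it.
Things that resemble listed ones, but are neither listed nor needed, are in the scene too. Of the things shaped like the part that bears pin_grip, the red one is meant.

How it is judged:
By the outcome, as a careful person would: the job done as asked, in the order asked, and still so for the second after the job is handed in, while the arm keeps its last pose, push and grip.
It also fails if it takes over 69 s, if anything falls off the work surface, if the arm or the gripper's body presses on something with over 40 N, if the wrist force passes 120 N, or if a joint passes its speed limit or range.

ROBOT

A 7-joint arm with a two-finger parallel gripper is mounted at the origin on the work surface. World frame = base frame: x ahead of the robot, y to its left, z up, the work surface at z = 0. Lengths are in mm, angles in rad, forces in N, time in s.
With the tool pointing down it reaches from about 425 to 875 mm from the base axis. Payload 9.9 kg.
Tool frame: the origin (TCP) lies on the mounting face of the last link; the fingertips stand 173 mm ahead of it and the grasp point (between the pads) lies 155 mm ahead of it; z points along the fingers, y is the direction in which the jaws open and shut (so a half turn about z gives the same grasp; the last joint's range is limited). The gripper opens to 85 mm and grips with 20 to 120 N. Pads are 22 mm wide; open, the fingers measure 114 mm over their backs; the gripper's body (76 mm by 85 mm) begins 54 mm behind the grasp point. The pads swing forward as they close: fully open they stand 13 mm farther back than shut.
Start: joints at [1.106, 0.576, 0.025, 1.437, -0.015, 1.129, -0.057], TCP at [250.878, -626.653, 404.689] pointing down, gripper open.
Joint ranges: [-2.76, 2.76], [-0.34, 2.15], [-1.52, 1.57], [0.19, 2.46], [-1.09, 4.23], [0.17, 1.99], [-2.82, 2.82]. Speed limits (rad/s): [2.22, 2.22, 3.01, 3.01, 3.14, 3.14, 3.14].

INTERFACE

Orientations are given as a 3x3 rotation matrix whose columns are the frame's x, y, z axes.
In Python, from workcell import env gives the robot as it stands. Calls block until the motion is done:
- env.move_ptp(position, orientation): joint-space move of the TCP to a pose.
- env.move_linear(position, rot=None, velocity=150): straight line of the TCP; rot=None keeps the orientation; velocity is the mean speed in mm/s.
- env.goto_joints(angles): joint-space move.
- env.command_gripper(opening, grasp_force=None): opening from 0.0 (shut) to 1.0 (fully open); grasp_force is the grip in N (None keeps the last); returns when the fingers have stopped.
- env.wait(seconds).
- env.solve_ik(position, orientation): joint angles nearest the present ones, or None.
- env.observe(): the state.
- env.get_image(name): name is "scene" or "side" or "wrist"; returns a dict with "image" (420x560x3 uint8, red, green, blue), "range_z" (420x560 float32, mm along the optical axis (not along the pixel's ray), 0 where there is no reading), "K" (3x3 intrinsics, pixels), "rvec" (rotation vector, rad) and "tvec" (3), from world to camera coordinates, as OpenCV has them. Camera axes: x right, y down, z forward; pixel columns grow to the right and rows downward; lengths in mm; the calibration is good to about 2 mm. A picture is of the moment at which its call begins.
A pose or a line that the arm cannot do raises env.MotionError and nothing moves.
- env.close_job(): hands the job in, once; it reports no verdict.
Trained networks look in the newest picture that a camera, given by its name, has taken for a name from the list of things; names that differ only in an ending like _2 or _b are one class to them, and where a whole thing is asked for, a point or a joint stands for the part that bears it (a point fixed in the world has none). Each returns a list of dicts, best first, with "p" (0 to 1); they miss things now and then, are a little off and sometimes report something else, mostly with a low value. They report only what shows in the picture. A call takes as long as a camera call. They do not tell look-alikes from the thing itself.
- env.find_in(thing, camera): "box" ([left, top, right, bottom] in pixels, round what is visible of it).
- env.regions_of(thing, camera): "pixels" (420x560 bool, what is visible of it) and "box" ([left, top, right, bottom] in pixels, round what is visible of it).
The state is a dict: "clock": time; "qpos": joint angles; "qvel": joint speeds; "joint_efforts": joint torques, N m; "tcp_pos": TCP position; "eef_rot": TCP orientation; "force": force on the tool from outside, world axes, zero at the start; "torque": the same for the moment, N m; "grip_width": opening from 0.0 (shut) to 1.0 (fully open).
Only numpy, scipy, OpenCV 4.12 (cv2) and the standard library are available. Lean on these libraries where they do the work, as an engineer would, in place of code of your own. Each camera call takes 0.05 s, during which the arm holds its last target. There are 200 camera calls.

## Working session

There is one attempt and no reset: what is moved stays moved. The work goes in short steps, each a Python script; the robot and the scene stay as the last script left them, time stands still between calls to the robot, and variables do not carry over. Pictures are saved under pics/ and viewed, about 8 in all and at most 12, crops included, and the job is handed in when it is done.

```bash
ls; mkdir -p pics; cat > h.py <<'E'
import numpy as np, cv2
from workcell import env
def cam(n):
    d=env.get_image(n); R=cv2.Rodrigues(np.array(d['rvec'],float))[0]; d['R']=R; d['t']=np.array(d['tvec'],float).ravel(); return d
def cloud(d,mask=None):
    z=d['range_z']; m=z>0
    if mask is not None: m=m&mask
    v,u=np.nonzero(m); K=d['K']; zz=z[v,u]
    p=np.stack([(u-K[0,2])*zz/K[0,0],(v-K[1,2])*zz/K[1,1],zz],1)
    return (p-d['t'])@d['R'], d['image'][v,u]
def proj(d,P):
    p=np.atleast_2d(P)@d['R'].T+d['t']; q=p@np.array(d['K']).T; return q[:,:2]/q[:,2:]
def save(n,im): cv2.imwrite('pics/'+n+'.png',cv2.cvtColor(im,cv2.COLOR_RGB2BGR))
E
python3 - <<'E'
from h import *
for n in ['scene','side']:
    d=cam(n); save(n+'0',d['image'])
    C=-d['R'].T@d['t']; print(n,'cam at',C.round(),'fx',d['K'][0][0])
    for t in ['pot','tier','handle','pin_grip','jar_mid','bowl_mid','spatula_mid']:
        for r in env.regions_of(t,n)[:3]:
            P,c=cloud(d,r['pixels'])
            if len(P): print(t,round(r['p'],2),np.round(r['box']),'med',np.median(P,0).round(),'lo',np.percentile(P,2,axis=0).round(),'hi',np.percentile(P,98,axis=0).round(),'rgb',np.median(c,0))
E
```

```text
pics
scene cam at [1343. -480. 1028.] fx 517.204739499883
pot 0.78 [228. 176. 314. 240.] med [568.  -2.  33.] lo [449. -59.  10.] hi [604. 146.  83.] rgb [66. 67. 64.]
pot 0.42 [233. 152. 305. 212.] med [535.  25. 147.] lo [425. -42.  94.] hi [596. 126. 156.] rgb [103. 106. 101.]
tier 0.66 [234. 150. 308. 213.] med [535.  24. 147.] lo [422. -42.  95.] hi [596. 124. 155.] rgb [103.  106.5 102. ]
handle 0.84 [261. 148. 278. 173.] med [513.  40. 194.] lo [483.  32. 153.] hi [522.  56. 217.] rgb [54. 56. 55.]
pin_grip 0.53 [146. 242. 180. 261.] med [ 473. -278.   16.] lo [ 457. -304.   -0.] hi [ 483. -227.   24.] rgb [118.  50.  46.]
pin_grip 0.45 [109. 258. 120. 292.] med [ 469. -388.   16.] lo [ 438. -414.   -0.] hi [ 509. -369.   24.] rgb [78. 51. 94.]
jar_mid 0.67 [329. 147. 353. 189.] med [536. 265.  69.] lo [406. 245.  -1.] hi [554. 370. 103.] rgb [98. 98. 76.]
jar_mid 0.52 [146. 244. 176. 260.] med [ 474. -280.   16.] lo [ 462. -304.    1.] hi [ 483. -229.   24.] rgb [118.  46.  43.]
bowl_mid 0.65 [356. 218. 403. 255.] med [754. 215.  28.] lo [712. 144.   3.] hi [821. 254.  54.] r
[... 814 characters left out ...]
d [ 456. -388.   18.] lo [ 437. -411.    5.] hi [ 507. -367.   23.] rgb [ 79.  43. 102.]
jar_mid 0.58 [229. 166. 248. 184.] med [515. 266.  98.] lo [492. 250.  67.] hi [548. 306. 103.] rgb [142. 119.  42.]
jar_mid 0.49 [257. 306. 268. 334.] med [ 470. -285.   18.] lo [ 462. -305.    7.] hi [ 480. -231.   22.] rgb [152.5  43.   37. ]
bowl_mid 0.83 [299. 176. 335. 201.] med [773. 224.  33.] lo [715. 142.   5.] hi [821. 255.  53.] rgb [104. 102.  93.]
spatula_mid 0.88 [331. 229. 379. 294.] med [767. -91.   4.] lo [ 746. -265.   -2.] hi [803.   7.  21.] rgb [146. 114.  69.]
spatula_mid 0.75 [226. 167. 246. 185.] med [513. 266.  98.] lo [489. 247.  62.] hi [547. 307. 103.] rgb [127.5 119.   42. ]
```

View pics/scene0.png

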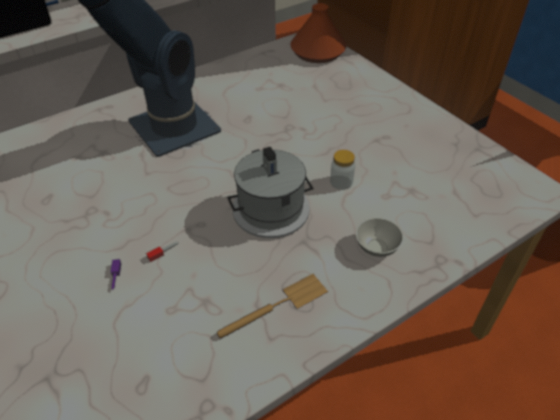

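View pics/side0.png

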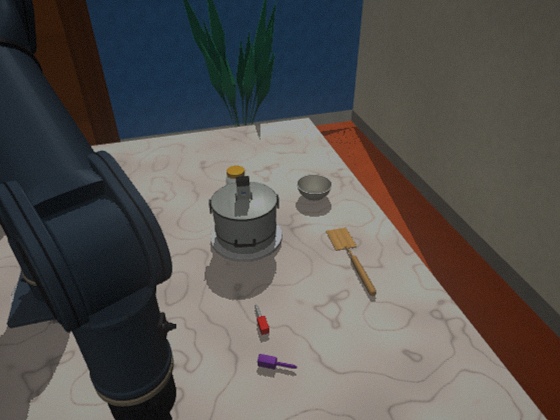

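The scene picture shows the pot with the handle at (268,160), the red pin at (155,253) with its shaft towards the pot, and a purple decoy at (115,270). The side picture agrees: red pin at (263,325), decoy at (275,363). Next I take closer wrist views of the handle and then the pin.

```bash
python3 - <<'E'
from h import *
def R(a): # tool down, tool y along angle a in world
    y=np.array([np.cos(a),np.sin(a),0]); z=np.array([0,0,-1.]); return np.stack([np.cross(y,z),y,z],1)
for a in [0,np.pi]:
    for p in [[470,-285,330],[505,42,480],[505,-60,360],[505,0,360],[505,42,450]]:
        q=env.solve_ik(p,R(a)); print(a,p,None if q is None else np.round(q,2))
a=0 
q=env.solve_ik([505,42,480],R(0)); 
print(env.observe()['eef_rot'],env.observe()['clock'])
y=env.observe()['eef_rot'][:,1] if hasattr(env.observe()['eef_rot'],'shape') else np.array(env.observe()['eef_rot'])[:,1]
a=0 if y[0]>0 else np.pi
env.move_ptp([505,-20,480],R(a)); d=cam('wrist'); np.savez('w1.npz',**d); save('w1',d['image'])
print('cam',(-d['R'].T@d['t']).round(),d['R'].round(2),env.observe()['clock'])
for t in ['handle','tier','pot']:
  for r in env.regions_of(t,'wrist')[:2]:
    P,c=cloud(d,r['pixels']); print(t,round(r['p'],2),np.round(r['box']),np.median(P,0).round(1),np.percentile(P,2,axis=0).round(1),np.percentile(P,98,axis=0).round(1))
env.move_ptp([470,-330,380],R(a)); d=cam('wrist'); np.savez('w2.npz',**d); save('w2',d['image'])
for t in ['pin_grip']:
  for r in env.regions_of(t,'wrist')[:2]:
    P,c=cloud(d,r['pixels']); print(t,round(r['p'],2),np.round(r['box']),np.median(P,0).round(1),np.percentile(P,2,axis=0).round(1),np.percentile(P,98,axis=0).round(1))
print(env.observe()['clock'],np.round(env.observe()['qpos'],2))
E
python3 -c "
import cv2,numpy as np
cv2.imwrite('pics/w12.png',np.hstack([cv2.imread('pics/w1.png')[:, 60:460],cv2.imread('pics/w2.png')[:, 60:460]]))"
```

```text
0 [470, -285, 330] [ 0.67  0.48 -0.31  1.86  0.19  0.83  0.26]
0 [505, 42, 480] [ 0.23  0.29 -0.54  1.74  0.16  1.16 -0.36]
0 [505, -60, 360] [ 0.33  0.4  -0.42  1.92  0.21  0.86 -0.2 ]
0 [505, 0, 360] [ 0.23  0.4  -0.45  1.93  0.22  0.86 -0.33]
0 [505, 42, 450] [ 0.21  0.31 -0.52  1.79  0.17  1.08 -0.37]
3.141592653589793 [470, -285, 330] [ 0.13  0.52  0.5   1.88 -0.33  0.82 -2.34]
3.141592653589793 [505, 42, 480] [ 0.67  0.49 -1.29  1.73  0.48  1.3   2.42]
3.141592653589793 [505, -60, 360] [-0.71  0.78  1.36  1.95 -0.85  1.16 -2.15]
3.141592653589793 [505, 0, 360] [-0.84  0.78  1.36  1.96 -0.85  1.15 -2.27]
3.141592653589793 [505, 42, 450] [ 0.66  0.52 -1.29  1.78  0.53  1.25  2.38]
[[ 9.28398137e-01  3.71587000e-01  2.50367174e-06]
 [ 3.71587000e-01 -9.28398137e-01 -3.13660181e-05]
 [-9.33080039e-06  3.00504846e-05 -1.00000000e+00]] 0.8
cam [505.  53. 448.] [[ 1.   -0.   -0.  ]
 [-0.   -0.96  0.29]
 [-0.   -0.29 -0.96]] 3.2083
handle 0.6 [253.  97. 309. 139.] [503.3  50.4 212.9] [485.9  38.1 155.2] [521.3  62.  214.4]
tier 0.87 [171.   1. 392. 215.] [503.   61.2 148. ] [419.1 -30.4 142.5] [586.6 133.9 152.3]
pot 0.5 [290.   0. 298.   0.] [515.6 162.5  72.7] [512.8 161.5  15. ] [520.5 179.4  73.6]
pin_grip 0.64 [272.  74. 299. 162.] [ 470.4 -271.2   18.5] [ 461.7 -299.6   10. ] [ 480.5 -221.1   20.5]
pin_grip 0.64 [252. 216. 323. 258.] [ 462.2 -379.9   18.2] [ 438.3 -408.7   -0.5] [ 510.5 -363.2   20.4]
4.7 [ 0.77  0.46 -0.36  1.74  0.19  0.98  0.34]
```

View pics/w12.png

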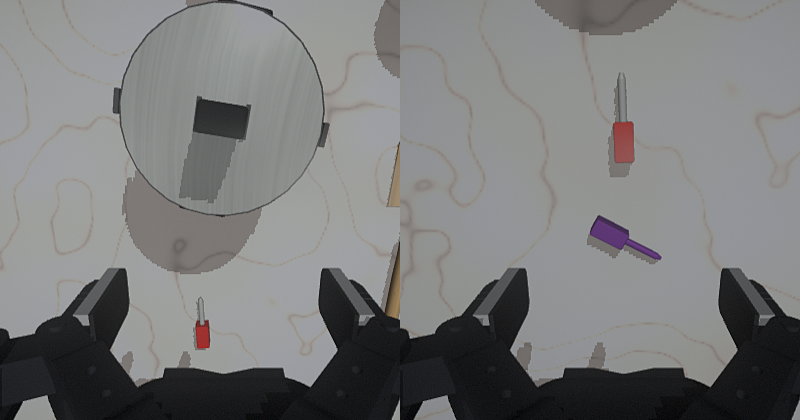

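The left half of the picture shows the handle's black top at about (222,118), turned slightly clockwise. The right half shows the red pin's grip at (623,142) with its shaft up-image (+y), clear of the purple decoy at (620,237). Next I fit poses to both.

```bash
cat >> h.py <<'E'
def R(a):
    y=np.array([np.cos(a),np.sin(a),0]); z=np.array([0,0,-1.]); return np.stack([np.cross(y,z),y,z],1)
def rect(xy): # centre, size, angle(deg) of long side; trimmed
    (c,s,a)=cv2.minAreaRect(xy.astype(np.float32)); 
    if s[0]<s[1]: s=s[::-1]; a+=90
    return np.round(c,1),np.round(s,1),round((a+90)%180-90,2)
def redfit(d,zlo,zhi,c0,r):
    P,c=cloud(d); c=c.astype(int); return P[(P[:,2]>zlo)&(P[:,2]<zhi)&(np.hypot(*(P[:,:2]-c0).T)<r)], c[(P[:,2]>zlo)&(P[:,2]<zhi)&(np.hypot(*(P[:,:2]-c0).T)<r)]
E
python3 - <<'E'
from h import *
d=dict(np.load('w1.npz')); 
P,c=redfit(d,208,218,[503,50],35); print('handle top n',len(P),rect(P[:,:2]),np.median(P[:,2]))
P,c=redfit(d,100,155,[503,50],110); print('tier circle',np.round(cv2.minEnclosingCircle(P[:,:2].astype(np.float32)),1) if 0 else cv2.minEnclosingCircle(P[:,:2].astype(np.float32)), 'flat z',np.median(P[P[:,2]>149][:,2]))
d=dict(np.load('w2.npz'))
P,c=redfit(d,-5,30,[471,-270],70); red=(c[:,0]>c[:,1]+50)
G=P[red&(P[:,2]>17.5)]; print('grip top',len(G),rect(G[:,:2]),np.median(G[:,2]))
S=P[~red&(P[:,2]>9)]; print('shaft',len(S),rect(S[:,:2]),np.percentile(S[:,2],[5,50,95]))
print('table z',np.median(P[~red][:,2]))
A=np.vstack([G,S]); v=np.linalg.svd(S[:,:2]-S[:,:2].mean(0))[2][0]; print('shaft dir',np.degrees(np.arctan2(*v[::-1])),S.mean(0),'grip->shaft',np.degrees(np.arctan2(*(S.mean(0)-G.mean(0))[1::-1])), 'tip y',S[:,1].max())
E
```

```text
handle top n 1718 (array([503. ,  49.8]), array([35.9, 23. ]), -8.95) 212.936723311346
tier circle ((503.3214416503906, 50.74360656738281), 97.18363189697266) flat z 150.83895652692198
grip top 731 (array([ 470.9, -280.8]), array([38.8, 18.7]), -87.14) 19.069317995899336
shaft 443 (array([ 470.4, -258.3]), array([85.8, 19.8]), -89.2) [10.17669587 12.62479367 18.02291913]
table z -0.8418948953271866
shaft dir -87.84866884570408 [ 469.70305077 -244.37419585   12.95176983] grip->shaft 92.01651043797717 tip y -215.44426542373134
```

```bash
python3 - <<'E'
from h import *
a=np.radians(2.4); u=np.array([-np.sin(a),np.cos(a),0])
p=np.array([470.9,-280.8,175])-3*u
env.move_ptp(p+[0,0,80],R(a)); env.command_gripper(0.6,50)
env.move_linear(p,velocity=80); print(env.observe()['tcp_pos'],env.observe()['force'])
env.command_gripper(0.0,50); o=env.observe(); print('grip',o['grip_width'],o['force'],o['clock'])
env.move_linear(p+[0,0,190],velocity=250)
ah=np.radians(-8.95); uh=np.array([-np.sin(ah),np.cos(ah),0])
H=np.array([503.0,49.8,0])
# axis is 165 below TCP; pin_seat at 31.5+3 from grasp; stand off 60 from seated => tip 26 short of cheek centre plane
t=H-(34.5+66)*uh; t[2]=337+20
env.move_ptp(t,R(ah)); t[2]=337; env.move_linear(t,velocity=80)
d=cam('wrist'); np.savez('w3.npz',**d); save('w3',d['image']); print(env.observe()['clock'],env.observe()['tcp_pos'],env.observe()['grip_width'])
for dz in [(208,220),(100,300)]:
  P,c=redfit(d,*dz,H[:2],30); print('handle',len(P),rect(P[:,:2]) if len(P)>5 else '')
T=np.array(env.observe()['tcp_pos'])
E
```

```text
[ 471.20137126 -283.88048217  175.43509739] [ 0.47282244 -0.08644114  0.01362198]
grip 0.21872521218578062 [-0.52216777 -0.5380147   5.18058679] 7.2667
9.5583 [487.50197042 -50.12698755 337.04824214] 0.22373083837659333
handle 7532 (array([502.2,  44.2]), array([36.6, 12.9]), -7.79)
handle 14598 (array([500.5,  38.1]), array([59.9, 35.8]), -11.72)
```

View pics/w3.png

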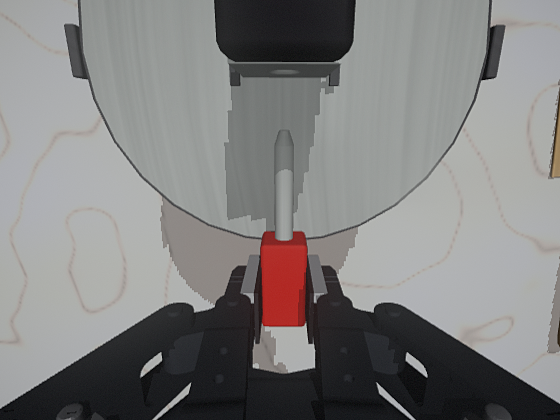

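The picture shows the pin held level with its tip at (284,130), pointing at the near cheek's hole at about (285,72). I measure the lateral and height offsets in this same view.

```bash
python3 - <<'E'
from h import *
d=dict(np.load('w3.npz')); ah=np.radians(-8.95); ex=np.array([np.cos(ah),np.sin(ah)]); ey=np.array([-np.sin(ah),np.cos(ah)])
P,c=cloud(d); c=c.astype(int); H=np.array([503.0,49.8])
q=np.stack([(P[:,:2]-H)@ex,(P[:,:2]-H)@ey,P[:,2]],1)
def col(m,n): print(n,m.sum(),np.percentile(q[m],[1,50,99],axis=0).round(1).tolist())
col((abs(q[:,0])<30)&(q[:,2]>205)&(q[:,1]>-14),'top')
f=(abs(q[:,0])<30)&(q[:,2]>158)&(q[:,2]<205)&(q[:,1]>-16)&(q[:,1]<0); col(f,'face')
for z in range(160,206,5): col(f&(abs(q[:,2]-z)<2.5),'face z%d'%z)
s=(abs(q[:,0])<10)&(q[:,2]>165)&(q[:,1]<-25)&(q[:,1]>-100)
for y in range(-78,-30,8):
    m=s&(abs(q[:,1]-y)<4); 
    if m.sum()>5: r=q[m]; print('shaft y',y,m.sum(),'x edges',np.percentile(r[:,0],[1,99]).round(1),'ztop',np.percentile(r[:,2],[50,95,99]).round(1))
red=(c[:,0]>c[:,1]+50)&(q[:,2]>165)&(abs(q[:,0])<20); col(red,'red'); g=q[red]; g=g[g[:,2]>178]; print(rect(g[:,:2]),np.median(g[:,2]))
fl=(np.hypot(q[:,0]-30,q[:,1])<20)&(q[:,2]<156); print('flat z',np.median(q[fl][:,2]))
# table of slope of top of grip
print(np.polyfit(g[:,1],g[:,2],1))
E
```

```text
top 7736 [[-17.2, -11.7, 206.3], [-0.1, -6.1, 212.9], [17.2, -0.0, 214.7]]
face 1980 [[-17.6, -11.8, 158.4], [-0.1, -11.5, 188.0], [17.6, -10.5, 204.7]]
face z160 128 [[-17.5, -11.7, 158.1], [-0.1, -11.5, 159.4], [17.3, -11.4, 162.5]]
face z165 198 [[-17.6, -11.7, 162.6], [-0.1, -11.5, 165.6], [17.3, -10.4, 167.2]]
face z170 130 [[-17.8, -11.7, 167.5], [-4.5, -11.5, 169.7], [17.6, -10.8, 172.4]]
face z175 107 [[-17.2, -11.7, 172.7], [2.8, -11.6, 175.3], [17.7, -11.3, 177.4]]
face z180 191 [[-17.5, -11.8, 177.5], [-0.1, -11.6, 180.1], [17.5, -11.4, 182.4]]
face z185 214 [[-17.6, -11.7, 182.6], [0.8, -11.6, 185.1], [17.4, -11.4, 187.2]]
face z190 275 [[-17.8, -11.7, 187.6], [-1.0, -11.5, 190.2], [17.7, -11.1, 192.5]]
face z195 275 [[-17.7, -11.7, 192.5], [0.5, -11.5, 193.5], [17.8, -10.3, 197.4]]
face z200 293 [[-16.2, -11.8, 197.6], [-0.1, -11.6, 200.2], [16.3, -10.8, 202.4]]
face z205 169 [[-16.3, -11.8, 202.5], [-0.1, -11.6, 204.0], [16.4, -10.9, 205.0]]
shaft y -78 1349 x edges [-9.9  9.8] ztop [179.3 258.1 258.8]
shaft y -70 317 x edges [-3.9  3.4] ztop [173.6 174.9 175.3]
shaft y -62 340 x edges [-3.9  3.4] ztop [173.6 174.8 175.1]
shaft y -54 359 x edges [-3.8  3.7] ztop [173.5 175.  175.6]
shaft y -46 384 x edges [-4.2  3.6] ztop [173.5 174.8 175.1]
shaft y -38 359 x edges [-4.1  3.6] ztop [173.2 174.7 175. ]
red 3949 [[-9.7, -117.4, 167.1], [-0.5, -94.9, 180.1], [9.0, -78.7, 181.5]]
(array([ -0.4, -98.4]), array([40.2, 19.5]), -89.7) 180.17077557615332
flat z 151.21776149962272
[-6.83589842e-03  1.79477358e+02]
```

Alignment is good: lateral about -0.25 mm, height about 0.5 mm low, and about 67 mm of travel to seat. I insert with a force check.

```bash
python3 - <<'E'
from h import *
ah=np.radians(-8.95); ex=np.array([np.cos(ah),np.sin(ah),0]); uh=np.array([-np.sin(ah),np.cos(ah),0])
p0=np.array([487.502,-50.127,337.4])+0.25*ex
env.move_linear(p0,velocity=40); f0=np.array(env.observe()['force']); s=0
def go(s,v):
    env.move_linear(p0+s*uh,velocity=v); o=env.observe(); f=np.array(o['force'])-f0
    a=(np.array(o['tcp_pos'])-p0)@uh
    print(s,'act %.2f'%a,'f along %.2f lat %.2f z %.2f'%(f@uh,f@ex,f[2])); return f
for s in [30,42,52,60,64]:
    f=go(s,50)
    if np.linalg.norm(f)>8: break
else:
    while s<69.5:
        s+=0.7; f=go(s,20)
        if f@uh<-4: break
d=cam('wrist'); np.savez('w4.npz',**d); save('w4',d['image']); print(env.observe()['clock'],env.observe()['grip_width'])
E
```

```text
30 act 29.91 f along 0.30 lat -0.80 z 0.89
42 act 42.34 f along -0.33 lat -0.52 z -0.47
52 act 52.46 f along -0.32 lat -0.21 z -0.38
60 act 60.41 f along -1.20 lat -0.79 z -0.91
64 act 64.25 f along -0.29 lat 0.03 z -0.47
64.7 act 64.64 f along -0.99 lat -0.67 z 0.36
65.4 act 65.40 f along -0.94 lat -0.72 z -0.08
66.10000000000001 act 66.14 f along -1.00 lat 0.59 z -0.54
66.80000000000001 act 66.87 f along -0.53 lat 0.54 z -0.18
67.50000000000001 act 67.53 f along -0.28 lat -0.29 z 0.53
68.20000000000002 act 68.19 f along -2.31 lat -0.33 z 0.21
68.90000000000002 act 68.76 f along -2.80 lat 0.84 z 1.28
69.60000000000002 act 68.96 f along -5.41 lat -0.21 z 2.30
13.9083 0.2220326248304793
```

View pics/w4.png

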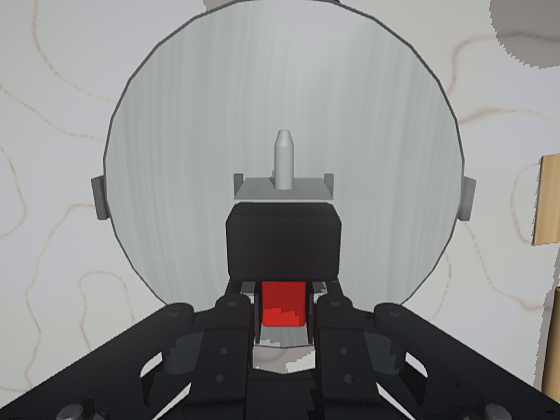

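The pin is fully through with its tip showing at (284,150) beyond the far cheek. The red grip is against the near cheek at about (283,283), with 5 N contact. Next I release, rise and check seating.

```bash
python3 - <<'E'
from h import *
ah=np.radians(-8.95); ex=np.array([np.cos(ah),np.sin(ah)]); uh=np.array([-np.sin(ah),np.cos(ah)])
env.command_gripper(0.45); env.wait(0.3)
p=np.array(env.observe()['tcp_pos']); env.move_linear(p+[0,0,110],velocity=150)
p2=p+[0,0,140]; p2[:2]-=60*uh; env.move_linear(p2,velocity=150)
d=cam('wrist'); np.savez('w5.npz',**d); save('w5',d['image']); print(env.observe()['clock'],env.observe()['force'])
P,c=cloud(d); c=c.astype(int); H=np.array([503.0,49.8])
q=np.stack([(P[:,:2]-H)@ex,(P[:,:2]-H)@uh,P[:,2]],1)
def col(m,n): print(n,m.sum(),np.percentile(q[m],[1,50,99],axis=0).round(1).tolist())
t=(abs(q[:,0])<30)&(abs(q[:,1])<25)&(q[:,2]>209); col(t,'top'); print(rect(P[t][:,:2]))
red=(c[:,0]>c[:,1]+50)&(q[:,2]>155)&(abs(q[:,0])<25)&(abs(q[:,1])<70); col(red,'red')
g=red&(q[:,2]>np.percentile(q[red][:,2],30)); print(rect(q[g][:,:2])); print('slope',np.polyfit(q[g][:,1],q[g][:,2],1))
f=(abs(q[:,0])<18)&(q[:,2]>158)&(q[:,2]<205)&(q[:,1]>-20)&(q[:,1]<-5)&~red; col(f,'face')
E
```

```text
16.0667 [-0.09887362  0.42805393  0.51559283]
top 1884 [[-17.3, -9.4, 210.4], [0.1, 1.8, 212.9], [17.5, 12.5, 214.8]]
(array([503.2,  51.4]), array([35.9, 22.2]), -9.04)
red 1134 [[-9.6, -51.4, 172.8], [-0.6, -31.3, 176.5], [8.9, -13.7, 179.8]]
(array([ -0.2, -30.5]), array([35.2, 18.5]), 89.45)
slope [1.14305071e-01 1.80279066e+02]
face 195 [[-17.5, -18.9, 162.0], [0.2, -10.3, 174.3], [17.6, -9.5, 204.1]]
```

View pics/w5.png

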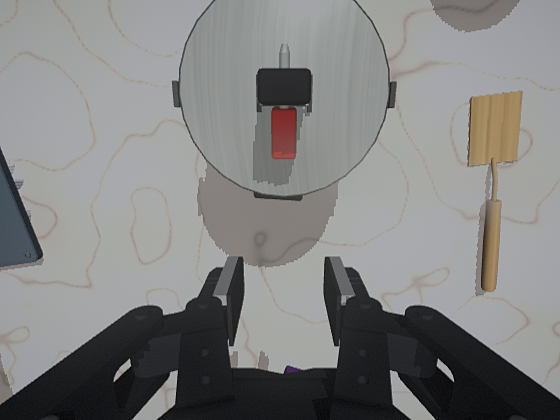

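The picture shows the pin in place but drooped about 6.5°. A thin sliver at (285,105) between handle and red grip suggests a gap of roughly 1.5–2.5 mm. I push it home with closed fingertips on the rear face.

```bash
python3 - <<'E'
from h import *
ah=np.radians(-8.95); ex=np.array([np.cos(ah),np.sin(ah)]); uh=np.array([-np.sin(ah),np.cos(ah)]); H=np.array([503.0,49.8])
def at(y,z,x=-0.2): return np.array([*(H+x*ex+y*uh),z])
env.command_gripper(0.0,50)
env.move_linear(at(-80,400),velocity=200); env.move_linear(at(-80,333),velocity=120)
env.wait(0.2); f0=np.array(env.observe()['force'])
y=-66; env.move_linear(at(y,333),velocity=50)
while y<-54:
    y+=0.7; env.move_linear(at(y,333),velocity=20); o=env.observe(); f=np.array(o['force'])-f0
    F=f[:2]@uh; print('%.1f act %.2f F %.2f lat %.2f z %.2f'%(y,(np.array(o['tcp_pos'])[:2]-H)@uh,F,f[:2]@ex,f[2]))
    if F<-5: break
env.move_linear(at(-85,335),velocity=60); env.move_linear(at(-60,478),velocity=200)
d=cam('wrist'); np.savez('w6.npz',**d); save('w6',d['image']); print(env.observe()['clock'])
P,c=cloud(d); c=c.astype(int)
q=np.stack([(P[:,:2]-H)@ex,(P[:,:2]-H)@uh,P[:,2]],1)
def col(m,n): print(n,m.sum(),np.percentile(q[m],[1,50,99],axis=0).round(1).tolist())
t=(abs(q[:,0])<30)&(abs(q[:,1])<25)&(q[:,2]>209); col(t,'top'); print(rect(P[t][:,:2]))
red=(c[:,0]>c[:,1]+50)&(q[:,2]>155)&(abs(q[:,0])<25)&(abs(q[:,1])<70); col(red,'red')
g=red&(q[:,2]>np.percentile(q[red][:,2],30)); print('slope',np.polyfit(q[g][:,1],q[g][:,2],1))
f=(abs(q[:,0])<18)&(q[:,2]>185)&(q[:,2]<205)&(q[:,1]>-20)&(q[:,1]<-5)&~red; col(f,'face')
im=d['image'][30:190,200:370]; save('w6c',cv2.resize(im,None,fx=3.5,fy=3.5,interpolation=cv2.INTER_CUBIC))
E
```

```text
-65.3 act -65.38 F -0.75 lat -0.43 z -0.08
-64.6 act -64.61 F -0.23 lat -0.06 z 0.05
-63.9 act -64.03 F -1.64 lat -0.47 z -0.14
-63.2 act -63.66 F -4.13 lat 1.14 z 1.20
-62.5 act -63.21 F -6.27 lat 0.20 z 1.55
21.1
top 1713 [[-17.6, -9.2, 210.1], [-0.1, 2.6, 212.9], [17.4, 13.3, 214.5]]
(array([503.4,  51.7]), array([36. , 22.6]), -8.87)
red 930 [[-9.3, -50.4, 172.5], [-0.8, -31.6, 176.4], [8.5, -14.0, 179.6]]
slope [1.19619982e-01 1.80387421e+02]Traceback (most recent call last):
  File "<stdin>", line 20, in <module>
  File "<stdin>", line 16, in col
    return _quantile_unchecked(
        a, q, axis, out, overwrite_input, method, keepdims, weights)
    return _ureduce(a,
                    func=_quantile_ureduce_func,
    ...<5 lines>...
                    overwrite_input=overwrite_input,
                    method=method)
    r = func(a, **kwargs)
    result = _quantile(arr,
                       quantiles=q,
    ...<2 lines>...
                       out=out,
                       weights=wgt)
    slices_having_nans = np.isnan(arr[-1, ...])
                                  ~~~^^^^^^^^^
IndexError: index -1 is out of bounds for axis 0 with size 0
```

The push met 6 N within about 1 mm, so the grip is against the handle apart from its tilt. The pin should level once the lug's weight bears on it. The traceback was only an empty mask in a print. Next I grasp the handle across x and lift.

```bash
python3 - <<'E'
from h import *
ah=np.radians(-8.95); p=np.array([503.3,51.8,353.])
im=dict(np.load('w6.npz'))['image'][30:190,200:370]
env.command_gripper(0.75,100)
env.move_linear(p+[0,0,90],rot=R(ah),velocity=150); env.move_linear(p,velocity=80)
env.wait(0.2); o=env.observe(); print(o['force'],o['clock']); f0=np.array(o['force'])
env.command_gripper(0.0,100); o=env.observe(); print('grip',o['grip_width'],np.array(o['force'])-f0,o['tcp_pos'])
q=np.array(o['tcp_pos']); env.move_linear(q+[0,0,10],velocity=20); env.wait(0.5)
o=env.observe(); print(np.array(o['force'])-f0,np.array(o['torque']),o['tcp_pos'],o['clock'])
np.save('q.npy',q)
d=cam('wrist'); np.savez('w7.npz',**d); s=cam('side'); np.savez('s7.npz',**s)
u=proj(s,[503,50,170])[0].astype(int); print(u)
c=s['image'][max(u[1]-60,0):u[1]+60,u[0]-75:u[0]+75]
save('w7',np.hstack([cv2.resize(d['image'],(450,338)),cv2.resize(c,(340,338*120//120))]))
E
```

```text
[-0.28990244  0.38594482  0.01432541] 23.825
grip 0.41121375710215585 [-1.15010923 -0.8713281   6.23945938] [503.27624531  51.81364666 353.38258708]
[ 0.97090267 -1.15230078 -8.68627896] [-0.02091694  0.00681458 -0.0167057 ] [503.27246868  51.81295306 363.38186979] 25.3583
[243 190]
```

View pics/w7.png

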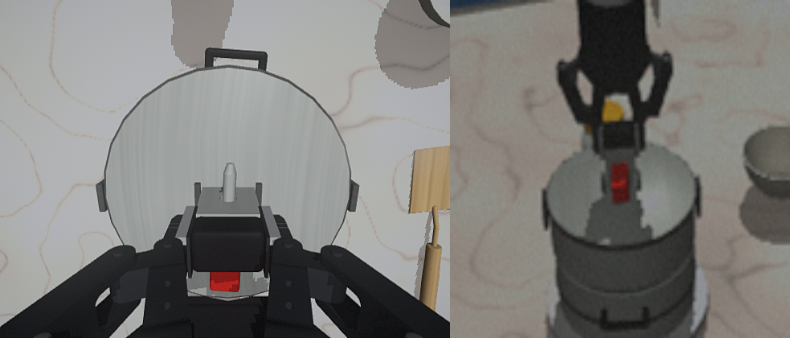

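The left view shows the handle held across x, the pin tip showing at (229,175) and red against the near side at (225,280). The right view shows the tier seemingly clear and level. The wrist load of 8.7 N fits tier, handle and pin. I lift the rest and measure tilt, height and pin seating.

```bash
python3 - <<'E'
from h import *
ah=np.radians(-8.95); ex=np.array([np.cos(ah),np.sin(ah)]); uh=np.array([-np.sin(ah),np.cos(ah)])
q0=np.load('q.npy')
env.move_linear(q0+[0,0,91],velocity=45); env.wait(0.5)
o=env.observe(); T=np.array(o['tcp_pos']); print(T-q0,o['force'],o['torque'],o['grip_width'],o['clock'])
def loc(d):
    P,c=cloud(d); r=P[:,:2]-T[:2]; return np.stack([r@ex,r@uh,P[:,2]],1),c.astype(int)
def plane(q,n):
    A=np.c_[q[:,:2],np.ones(len(q))]; k=np.ones(len(q),bool)
    for _ in range(5): w=np.linalg.lstsq(A[k],q[k,2],rcond=None)[0]; e=q[:,2]-A@w; k=abs(e)<1.5
    print(n,'flat tilt deg',np.degrees(w[:2]).round(2),'z0',w[2].round(1),k.sum())
for n in ['wrist','scene','side']:
    d=cam(n); np.savez('f_%s.npz'%n,**d); q,c=loc(d); r=np.hypot(q[:,0],q[:,1])
    plane(q[(r<47)&(r>25)&(abs(q[:,2]-240)<8)&(abs(q[:,0])>0)],n)
    red=(c[:,0]>c[:,1]+50)&(r<70)&(q[:,2]>235)&(abs(q[:,0])<20)
    if red.sum()>5: print(n,'red',red.sum(),np.percentile(q[red],[1,50,99],axis=0).round(1).tolist())
    s=(abs(q[:,0])<6)&(q[:,1]>13)&(q[:,1]<45)&(q[:,2]>250)&(q[:,2]<275)
    if s.sum()>5: print(n,'shaft',s.sum(),np.percentile(q[s],[1,50,99],axis=0).round(1).tolist())
    save('f_'+n,d['image'])
d=dict(np.load('f_side.npz')); u=proj(d,[503,50,200])[0].astype(int); a=d['image'][max(u[1]-75,0):u[1]+75,u[0]-100:u[0]+100]
e=dict(np.load('f_scene.npz')); u=proj(e,[503,50,200])[0].astype(int); b=e['image'][max(u[1]-75,0):u[1]+75,u[0]-100:u[0]+100]
save('f',np.hstack([cv2.resize(a,(400,300)),cv2.resize(b,(400,300))]))
E
```

```text
[ 1.40519783e-03 -1.06988155e-02  9.09949245e+01] [ 0.44805503  0.78098305 -8.66996134] [0.02166285 0.00193777 0.00917143] 0.40498873941872887 27.9083
wrist flat tilt deg [-0.65 -0.11] z0 238.7 8654
wrist red 873 [[-12.1, -51.6, 268.4], [-2.0, -43.8, 270.2], [7.0, -36.4, 271.6]]
wrist shaft 627 [[-3.5, 13.4, 260.1], [0.5, 23.4, 263.5], [4.5, 33.4, 265.6]]
scene flat tilt deg [-0.46 -0.25] z0 239.9 229
scene red 69 [[-8.2, -54.6, 267.9], [3.7, -38.4, 271.3], [10.4, -19.5, 274.8]]
scene shaft 11 [[-3.6, 19.6, 259.2], [2.8, 22.6, 262.6], [5.3, 30.5, 266.4]]
side flat tilt deg [-0.81 -0.36] z0 239.1 225
side red 80 [[-12.4, -57.0, 251.1], [-2.9, -48.1, 270.2], [5.0, -15.4, 273.6]]
```

View pics/f.png

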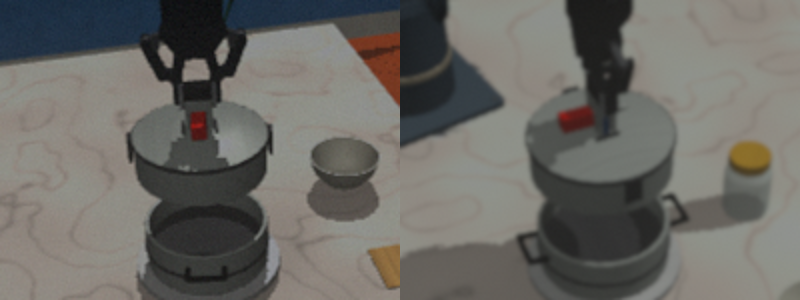

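The left (side) and right (scene) views show the tier hanging level above the open pot, with the red grip against the handle. The flat is at about 240 mm, so the underside is about 80 mm above the rim, tilt is under 1°, and the pin tip and rear match the seated values. I hold still, then hand in.

```bash
python3 - <<'E'
from h import *
env.wait(4.0); o=env.observe(); print(o['tcp_pos'],o['force'],o['grip_width'],o['clock'],np.abs(o['qvel']).max())
T=np.array(o['tcp_pos']); d=cam('wrist'); P,c=cloud(d); r=np.hypot(*(P[:,:2]-T[:2]).T)
print('flat z',np.median(P[(r<47)&(r>25)&(abs(P[:,2]-240)<8)][:,2]))
env.close_job()
E
```

```text
[503.27303405  51.83657051 444.38948993] [-0.44916942  0.37179448 -8.87834864] 0.41029078345903075 32.0583 0.0016725291777581997
flat z 238.66141300535878
the job is handed in; nothing more can be done
```

The pin is through the handle and the lug, and the tier is hanging level over the pot by its handle. I handed the job in at about 32 s on the robot's clock.

- **Pin:** I pushed it in until it met 5 N. When released it drooped about 6.5° and a small gap showed at the red grip. I pushed it home again with closed fingertips until it met 6 N. The droop was still there right after that push. Once lifted, the pin's tip was about 33.5 mm past the handle's centre (34.5 expected) and its rear end 51.6 mm behind (51.5 expected). So the grip is against the handle to within about 1 mm.
- **Lift:** I held the handle across x with a 100 N grip and raised it 91 mm straight up, about 3 mm of which was play in the holes. The wrist load was 8.7–8.9 N, slightly more than the roughly 7.6 N expected for tier, handle and pin.
- **Height and tilt:** The lid's flat read 238.7–239.9 mm. The cameras read about 1 mm low on known heights, so the underside is about 79–80 mm above the rim. The three cameras put the tilt at 0.9° or less.
- **Hold:** It stayed still for 4 s with no measurable sinking or slipping.
- **Bystanders:** I sent the arm nowhere near the jar, bowl or spatula. I did not measure their positions again at the end.

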